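Release a xenon ballast from the bench ratchet clamp

TASK

The work on the xenon ballast in the bench clamp is finished, so open the clamp: throw the pawl lever right over so that the pawl stands clear of the toothed bar and stays there, then draw the bar back by its upright grip until it is fully home against its stop. Leave the ballast lying where it is on the clamp and do not disturb the other things on the bench; the work light above the clamp is in the way of an upright hand, so come in leaning from the front.

Things in the scene. Friction and masses are not known exactly. Their poses are not given: they have to be found in the camera images.
- ratchet_clamp: bench ratchet clamp, fixed to the bench, at another spot each time. Grey base plate 120 x 250 x 12 mm (its x -48..72, y -40..210 mm). Origin: bench top, straight below the pawl's pivot. +y runs along the toothed bar to the ballast and fixed jaw; the bar draws back to -y; -x is the front, roughly facing the robot; z up. Two dark cheeks (x -20..20, y -34..18, up to z 73 mm) guide the bar
- work_light (a point): middle of the underside of the straight work light over bar and pawl, 289 mm above the bench: 36 mm deep (clamp x -22..14 mm), 396 mm long (y -188..208), on two 11 mm posts behind at x 60, y -24 and 194 mm. It stops an upright hand; one leaning back to the front (-x) by 25 to 40 degrees, fingers pointing down and to the clamp's +x, passes in front of it
- pawl_pivot (a point): the pawl's pivot, 63 mm above the bench between the cheeks; its axis runs along the clamp's x. The pawl is a short steel strut reaching 36 mm to +y down into the teeth, with a lever standing up from the pivot
- pawl (a joint): pawl angle (rad). -0.1 to 0.05: down in the teeth, lever leaning about 27 degrees to +y (to the ballast). Grows as the lever swings over to -y, lifting the tip; 1.2 is the stop, lever leaning 41 degrees to -y. No spring: let go before about 0.5 it falls back, beyond about 0.65 it swings on to the stop and stays there by its weight. Takes about 1 N. While it is down the bar draws back one tooth (12 mm) at most
- pawl_knob (a point): centre of the dark steel cross bar on top of the pawl lever: round, 16 mm in diameter, 48 mm long along the clamp's x, 66 mm from the pivot, so it swings on a 66 mm arc; at the start about 121 mm above the bench and 31 mm to +y of the pivot, highest 129 mm, at last 113 mm high and 43 mm to -y. The flat lever below it is 12 mm wide in x, 7 mm thick
- bar (a joint): how far the toothed bar with the moving jaw is drawn back (m): 0 with the jaw on the ballast, 0.050 at its stop, fully home. Some millimetres of slack at the start. It slides with about 2.5 N of friction, without a spring, and stays where it is left
- bar_grip (a point): point to take the bar by: middle of the upright black grip at the bar's -y end, 90 mm above the bench. The grip is a flat paddle 14 mm thick along the clamp's y and 34 mm wide along its x, from 45 to 120 mm above the bench, on the clamp's middle line (x = 0), 124 mm to the -y side of the pivot when the bar reads 0; it moves straight to -y with the bar
- ballast_mid (a point): centre of the ballast, a flat grey metal box 66 x 76 x 30 mm with a black connector at its front, lying loose between the two jaws on the base plate (its underside 12 mm above the bench); to be left there
- tape_roll_mid (a point): roll of black tape, 62 mm across, 19 mm high, lying on the bench; bystander
- relay_a_mid (a point): small black relay, 30 mm wide, 37 mm high with its pins up, standing on the bench; bystander
- bottle_mid (a point): small brown dropper bottle, 33 mm across, 102 mm high, standing on the bench (the point is 10 mm above its foot); bystander

How it is judged (in metres and radians):
On the way, in this order (a step that is already met when the one before it is completed fails the run):
1. the pawl is thrown over, clear of the teeth (value of joint pawl above 0.9 rad), for 0.3 s.
2. the bar is drawn back to its stop (value of joint bar above 0.046 m), for 0.2 s.
At the end, for the whole second after the job is handed in: the pawl stands thrown over (more than 0.9 rad), the bar is within 4 mm of its home stop, and the ballast lies within 15 mm of where it was (value of joint pawl above 0.9 rad and value of joint bar above 0.046 m and distance of ballast_mid from where it was at the start of the episode below 0.015 m); the robot touches nothing.
It fails at once if the ballast is shifted by more than 15 mm (distance of ballast_mid from where it was at the start of the episode above 0.015 m).
It fails at once if another thing on the bench is pushed away by more than 25 mm (distance of any of tape_roll_mid, bottle_mid, relay_a_mid from where it was at the start of the episode above 0.025 m).
It also fails if it takes over 48 s, if anything falls off the work surface, if the arm or the gripper's body presses on something with over 40 N, if the wrist force passes 120 N, or if a joint passes its speed limit or range.

ROBOT

A 7-joint arm with a two-finger parallel gripper is mounted at the origin on a cart in front of the work surface, level with it; the furniture and walls round the work are solid. World frame = base frame: x ahead of the robot, y to its left, z up, the work surface at z = 0. Lengths are in mm, angles in degrees, forces in N, time in s.
With the tool pointing down it reaches from about 425 to 1025 mm from the base axis. Payload 9.4 kg.
Tool frame: the origin (TCP) lies at the very end of the fingers, on their centre line; the grasp point (between the pads) lies 19 mm behind it; z points along the fingers, y is the line along which they close (so a half turn about z gives the same grasp; the last joint's range is limited). The gripper opens to 85 mm and grips with 20 to 120 N. Pads are 22 mm wide; open, the fingers measure 114 mm over their backs; the gripper's body (76 mm by 85 mm) begins 54 mm behind the grasp point. The pads swing forward as they close: fully open they stand 13 mm farther back than shut.
Start: joints at [-4.395, 34.337, -0.143, 91.639, 0.103, 54.024, -4.572], TCP at [724.999, -0.007, 231.275] pointing down, gripper open.
Joint ranges: [-147.43, 147.43], [-19.82, 112.94], [-74.19, 73.91], [6.32, 146.72], [-59.91, 239.91], [6.04, 106.73], [-150.56, 150.56]. Speed limits (degrees/s): [127.2, 127.2, 172.46, 172.46, 180, 180, 180].

INTERFACE

Orientations are given as [roll, pitch, yaw] about the fixed x, y, z axes, in that order (R = Rz(yaw) Ry(pitch) Rx(roll)).
In Python, from cell import sensors, optics, manip gives the robot as it stands.
- The arm moves only by the tool play_rows, never from a script. Its arguments are lists of equal length, an entry for each row: "jaw": the opening, from 0 (shut) to 1 (fully open); "dp": the shift along the tool's x, y, z in m, a list of three; "yaw": the turn about the tool's z in rad. In form: {"jaw": [jaw, ...], "dp": [[tx, ty, tz], ...], "yaw": [yaw, ...]}. A call has 1 to 12 rows; each row is the pose to reach, as a shift and turn from the pose commanded when the call began, along the tool's axes at that moment; what a row does not reach only later rows make up. A row lasts 1/8 s, in which the tool goes at most 62.5 mm and 10.7 degrees, less where a joint would pass 70% of its speed; a pose out of reach is approached as far as the arm can. A call with a gripper value outside its range is refused whole. The fingers move at their own pace and stop on an object; "force" is the grip in N (left out, the last holds). Time passes only in rows, so rows that repeat a pose let the fingers close. It gives the time, the measured TCP pose, the force, the opening and the grip force at its end, in the units of the state.
- sensors.observe(): the state, without advancing time (a new reading comes with each control period).
- optics.camera(name): name is "scene" or "side" or "wrist"; returns a dict with "image" (384x512x3 uint8, blue, green, red), "mtx" (3x3 intrinsics, pixels), "rvec" (rotation vector, rad) and "tvec" (3), from world to camera coordinates, as OpenCV has them; the wrist camera has in their place "mount" (4x4, takes a point from camera to tool coordinates, whose origin is the TCP and whose axes are the flange's). Camera axes: x right, y down, z forward; pixel columns grow to the right and rows downward; lengths in mm; the calibration is good to about 2 mm. A picture is of the moment at which its call begins: read the wrist's pose just before it. There is no depth.
- manip.close_job(): hands the job in; it is judged then, once.
The state is a dict: "t": time; "joints": joint angles; "dq": joint speeds; "joint_torque": joint torques, N m; "position": TCP position; "orientation": TCP orientation; "wrist_force": force on the tool from outside, world axes, zero at the start; "moment": the same for the moment, N m; "finger_gap": opening from 0.0 (shut) to 1.0 (fully open); "grasp_force": force on a finger pad.
Only numpy, scipy, OpenCV 4.12 (cv2) and the standard library are available. Lean on these libraries where they do the work, as an engineer would, in place of code of your own. Each camera call takes 0.05 s, during which the arm holds its last target. There are 200 camera calls.

## Working session

There is one attempt and no reset: what is moved stays moved. The work goes in short steps, Python scripts to look and compute and a tool call to move; the robot and the scene stay as the last step left them, time stands still between calls to the robot, and variables do not carry over. Pictures are saved under pics/ and viewed, at most 10 in all, crops included, and the job is handed in when it is done.

Besides the shell and the picture viewer there is one more tool, called after "Call:" by a JSON object that holds its "name" and its "arguments", one argument or row to a line. play_rows: Moves the arm, as the interface text tells. Its arguments: {"type":"object","properties":{"jaw":{"type":"array"},"dp":{"type":"array"},"yaw":{"type":"array"},"force":{"type":"number"}},"required":["jaw","dp","yaw"]}

```bash
mkdir -p pics; python3 - <<'E'
from cell import sensors, optics
import cv2,pickle
s=sensors.observe();print(s['position'],s['orientation'])
d={}
for n in("scene","side","wrist"):
    c=optics.camera(n);d[n]=c;cv2.imwrite(f"pics/{n}0.png",c["image"])
pickle.dump((s,d),open("c0.pkl","wb"))
print(d["wrist"]["mount"])
E
```

```text
[ 7.24523528e+02 -6.28212507e-02  2.30401304e+02] [-1.79910526e+02  1.00116476e-02  9.00016278e+01]
[[ 8.27126398e-04 -9.62286862e-01 -2.72035495e-01  7.04369574e+01]
 [ 9.99999571e-01  9.09082414e-04 -1.75241909e-04 -5.73897257e-01]
 [ 4.15935671e-04 -2.72035234e-01  9.62287202e-01 -1.42943592e+02]
 [ 0.00000000e+00  0.00000000e+00  0.00000000e+00  1.00000000e+00]]
```

View pics/scene0.png

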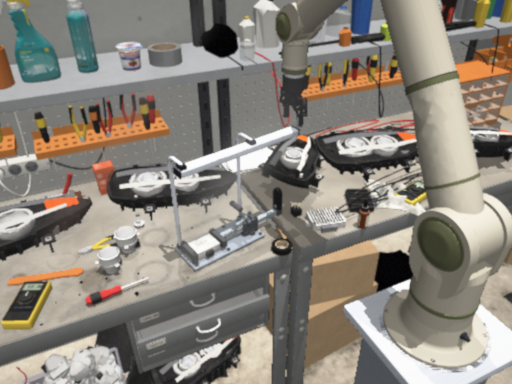

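View pics/side0.png

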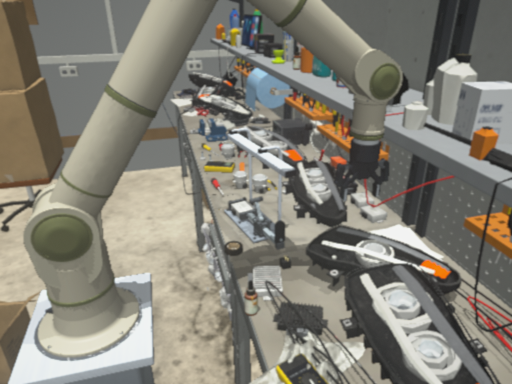

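The scene view shows the clamp around (220,235), with its grip at (277,200) and tape roll at (281,246). In the side view the clamp is at (255,220), grip at (280,235), tape at (234,247). I'll enlarge both.

```bash
python3 - <<'E'
import cv2
a=cv2.imread("pics/scene0.png")[120:270,155:305];b=cv2.imread("pics/side0.png")[125:275,185:335]
cv2.imwrite("pics/a1.png",cv2.resize(a,(600,600),interpolation=cv2.INTER_CUBIC))
cv2.imwrite("pics/b1.png",cv2.resize(b,(600,600),interpolation=cv2.INTER_CUBIC))
E
```

```text
(no output)
```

View pics/a1.png

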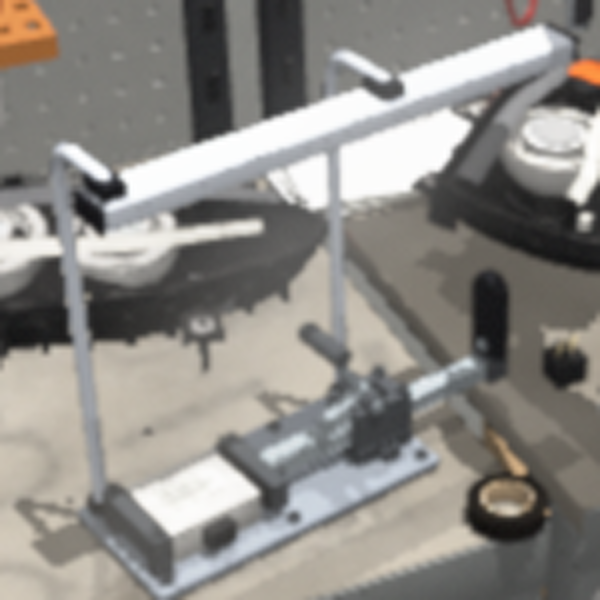

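View pics/b1.png

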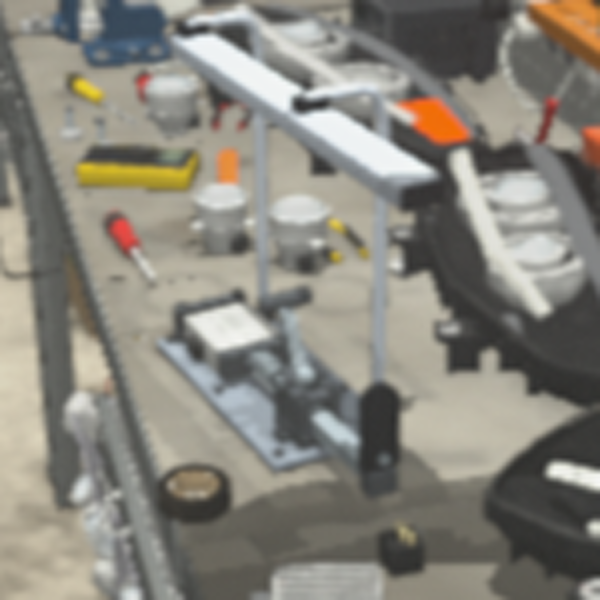

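Enlarged crops: in a1 the knob is at (325,343), grip top at (491,272), plate corners at (437,460) and (167,595), relay at (566,362) and tape at (508,505). In b1 the knob is at (287,298), grip top at (381,385), plate corners at (278,467) and (160,345). Next I fit the clamp pose to these points.

```bash
cat >fit.py <<'E'
import cv2,pickle,numpy as np
from scipy.optimize import least_squares
s,d=pickle.load(open("c0.pkl","rb"))
off={"scene":(155,120),"side":(185,125)}
px=lambda n,u:(np.array(u)+.5)/4-.5+off[n]
O=[("scene",(-48,210,12),(167,592)),("scene",(-48,-40,12),(437,460)),("scene",(0,-124,120),(491,272)),("scene",(0,31,121),(325,343)),
("scene",(-22,208,289),(107,228)),("scene",(60,194,12),(97,500)),
("side",(-48,-40,12),(278,467)),("side",(-48,210,12),(160,345)),("side",(0,-124,120),(381,385)),("side",(0,31,121),(287,298)),("side",(-22,-188,289),(402,206))]
def proj(n,P):
    c=d[n];return cv2.projectPoints(np.float64(P).reshape(-1,3),c["rvec"],c["tvec"],c["mtx"],None)[0].reshape(-1,2)
def W(p,L):
    c,q=np.cos(p[2]),np.sin(p[2]);L=np.float64(L);return np.array([p[0]+c*L[0]-q*L[1],p[1]+q*L[0]+c*L[1],L[2]])
f=lambda p:np.concatenate([proj(n,W(p,L))[0]-px(n,u) for n,L,u in O])
if __name__=="__main__":
    for y0 in(0,.7,-.7):
        r=least_squares(f,[750,300,y0],x_scale=[100,100,1],loss="soft_l1");print(r.x,np.degrees(r.x[2]),r.cost)
    print(f(r.x).reshape(-1,2).round(1))
    for n,z,a,b in(("tape",10,px("scene",(508,505)),px("side",(195,493))),("relay",18,px("scene",(566,362)),px("side",(402,548))),("bottle",50,(363,216),(250,297))):
        g=least_squares(lambda P:np.r_[proj("scene",P)[0]-a,proj("side",P)[0]-b],[700,200,z],x_scale=100);print(n,g.x.round(),g.cost.round(2))
    p=r.x
    for L in[(0,31,121),(0,-124,90),(0,0,63)]:print(L,W(p,L).round(1))
E
python3 fit.py
```

```text
[5.22799421e+02 2.67981862e+02 2.14562846e-01] 12.293545492595525 8.819519986695436
[5.22799421e+02 2.67981862e+02 2.14562857e-01] 12.293546133065313 8.819519986694639
[5.22799421e+02 2.67981862e+02 2.14562858e-01] 12.29354618833466 8.819519986694617
[[-1.6 -0.1]
 [ 1.5 -1.7]
 [-0.3 -0.1]
 [ 0.3 -0.5]
 [-0.7  1.8]
 [ 1.8  0.8]
 [-0.3 -0.5]
 [-0.1 -1.8]
 [-0.2 -0.5]
 [ 0.3  0.7]
 [ 0.3  2.6]]
tape [411. 201.   9.] 0.0
relay [545.  77.  15.] 0.05
bottle [398. -77.  41.] 0.48
(0, 31, 121) [516.2 298.3 121. ]
(0, -124, 90) [549.2 146.8  90. ]
(0, 0, 63) [522.8 268.   63. ]
```

Fit residuals are about 2 px and heights agree: clamp origin is roughly (523, 268), yaw 12.3°, grip at (549, 147). Moves only allow shift and turn about tool z, so I first need to find out how a lean can be obtained. I'll try near the top of the workspace, where joint 6 limits.

Call:
{"name": "play_rows", "arguments": {
  "jaw": [1,1,1,1,1,1,1,1,1,1,1,1],
  "dp": [
    [0,-0.02,-0.05],
    [0,-0.04,-0.1],
    [0,-0.06,-0.15],
    [0,-0.08,-0.2],
    [0,-0.1,-0.25],
    [0,-0.12,-0.3],
    [0,-0.14,-0.35],
    [0,-0.16,-0.4],
    [0,-0.18,-0.45],
    [0,-0.2,-0.5],
    [0,-0.2,-0.55],
    [0,-0.2,-0.6]
  ],
  "yaw": [0,0,0,0,0,0,0,0,0,0,0,0]
}}

```text
t: 1.65
position: [519.1, 0.0, 754.4]
orientation: [176.4, -0.1, 90.0]
wrist_force: [0.5, 0.5, 0.1]
finger_gap: 0.999
grasp_force: 0.0
```

```bash
python3 -c "
from cell import sensors
s=sensors.observe();print({k:s[k] for k in('t','joints','position','orientation')})"
```

```text
{'t': 1.65, 'joints': array([-34.55313057,   7.26556382,  35.69955093,  63.77332753,
        -4.52563886, 106.68711571,  -0.6421367 ]), 'position': array([5.19134881e+02, 2.04623912e-02, 7.54368622e+02]), 'orientation': array([ 1.76429690e+02, -5.29632389e-02,  9.00011207e+01])}
```

The hand now leans 3.6° in the wanted direction (fingers forward) at the joint 6 limit. I'll push further and see whether the lean stays.

Call:
{"name": "play_rows", "arguments": {
  "jaw": [1,1,1,1,1,1],
  "dp": [
    [0,0,-0.05],
    [0,0,-0.1],
    [0,0,-0.15],
    [0,0,-0.2],
    [0,0,-0.25],
    [0,0,-0.25]
  ],
  "yaw": [0,0,0,0,0,0]
}}

```text
t: 2.4
position: [499.3, -0.1, 791.1]
orientation: [172.0, -0.1, 90.0]
wrist_force: [0.1, -0.4, -0.1]
finger_gap: 1.003
grasp_force: 0.0
```

Call:
{"name": "play_rows", "arguments": {
  "jaw": [1,1,1,1],
  "dp": [
    [0,0,0.05],
    [0,0,0.1],
    [0,0,0.15],
    [0,0,0.15]
  ],
  "yaw": [0,0,0,0]
}}

```text
t: 2.9
position: [519.0, 0.7, 640.2]
orientation: [172.4, -0.1, 90.0]
wrist_force: [-0.4, 0.1, 0.9]
finger_gap: 1.001
grasp_force: 0.0
```

```bash
python3 -c "
from cell import sensors
s=sensors.observe();print({k:s[k] for k in('t','joints','position','orientation')})"
```

```text
{'t': 2.9, 'joints': array([-54.35159893,   1.43530085,  50.38571133,  84.79281873,
        -0.63746568,  86.66213464,  -4.02149948]), 'position': array([518.95193022,   0.66060808, 640.15662295]), 'orientation': array([ 1.72356789e+02, -6.46353874e-02,  9.00365795e+01])}
```

The lean persists (8° now), so commanded orientation follows the achieved one. I'll keep pushing to accumulate it.

Call:
{"name": "play_rows", "arguments": {
  "jaw": [1,1,1,1,1,1,1,1,1,1,1,1],
  "dp": [
    [0,0.01,-0.06],
    [0,0.02,-0.12],
    [0,0.03,-0.18],
    [0,0.04,-0.24],
    [0,0.05,-0.3],
    [0,0.06,-0.36],
    [0,0.07,-0.42],
    [0,0.08,-0.48],
    [0,0.09,-0.54],
    [0,0.1,-0.6],
    [0,0.1,-0.6],
    [0,0.1,-0.6]
  ],
  "yaw": [0,0,0,0,0,0,0,0,0,0,0,0]
}}

```text
t: 4.4
position: [515.4, -0.7, 826.9]
orientation: [167.5, -0.2, 90.0]
wrist_force: [0.6, 0.8, 0.8]
finger_gap: 1.003
grasp_force: 0.0
```

```bash
python3 -c "
from cell import sensors
s=sensors.observe();print({k:s[k] for k in('t','joints','position','orientation')})"
```

```text
{'t': 4.4, 'joints': array([-46.44495217,   4.80665512,  47.58805719,  57.47615392,
        -4.03077014, 106.67853846,  -0.94508552]), 'position': array([ 5.15397534e+02, -6.69138332e-01,  8.26868763e+02]), 'orientation': array([167.46340636,  -0.17550734,  90.00486698])}
```

Call:
{"name": "play_rows", "arguments": {
  "jaw": [1,1,1],
  "dp": [
    [0,0.05,-0.3],
    [0,0.05,-0.3],
    [0,0.05,-0.3]
  ],
  "yaw": [0,0,0]
}}

```text
t: 4.78
position: [504.8, -1.7, 863.5]
orientation: [163.0, -0.3, 90.0]
wrist_force: [0.5, 0.4, 0.7]
finger_gap: 0.998
grasp_force: 0.0
```

Call:
{"name": "play_rows", "arguments": {
  "jaw": [1,1,1],
  "dp": [
    [0,0.1,-0.3],
    [0,0.1,-0.3],
    [0,0.1,-0.3]
  ],
  "yaw": [0,0,0]
}}

```text
t: 5.15
position: [507.1, -1.5, 898.8]
orientation: [158.7, -0.3, 90.1]
wrist_force: [-0.5, 0.0, -0.4]
finger_gap: 1.002
grasp_force: 0.0
```

Call:
{"name": "play_rows", "arguments": {
  "jaw": [1,1,1],
  "dp": [
    [0,0.1,-0.3],
    [0,0.1,-0.3],
    [0,0.1,-0.3]
  ],
  "yaw": [0,0,0]
}}

```text
t: 5.52
position: [508.9, -0.1, 929.4]
orientation: [154.9, -0.4, 90.6]
wrist_force: [0.7, -2.1, -0.1]
finger_gap: 1.0
grasp_force: 0.0
```

```bash
python3 -c "
from cell import sensors
s=sensors.observe();print({k:s[k] for k in('t','joints','position','orientation')})"
```

```text
{'t': 5.525, 'joints': array([-68.78837874,   3.45190447,  72.19198274,  47.11949829,
        -5.24783329, 106.66297299,   0.51099965]), 'position': array([ 5.08875983e+02, -1.38334202e-01,  9.29433178e+02]), 'orientation': array([154.91630975,  -0.41143952,  90.58650358])}
```

Lean is 25°. A few more pushes, now also to the left, so it turns towards the clamp's +x.

Call:
{"name": "play_rows", "arguments": {
  "jaw": [0,0,0,0,0,0],
  "dp": [
    [0.05,0,0.02],
    [0.1,0,0.02],
    [0.15,0,0.02],
    [0.2,0,0.02],
    [0.25,0,0.02],
    [0.25,0,0.02]
  ],
  "yaw": [0,0,0,0,0,0]
}}

```text
t: 6.28
position: [516.2, 252.5, 909.4]
orientation: [154.8, -0.2, 90.4]
wrist_force: [0.7, 0.2, -0.4]
finger_gap: -0.0
grasp_force: 0.0
```

Call:
{"name": "play_rows", "arguments": {
  "jaw": [0,0,0],
  "dp": [
    [0.1,0.12,-0.3],
    [0.1,0.12,-0.3],
    [0.1,0.12,-0.3]
  ],
  "yaw": [0,0,0]
}}

```text
t: 6.65
position: [421.1, 293.0, 956.5]
orientation: [149.4, -3.3, 94.4]
wrist_force: [-0.4, -0.6, 1.0]
finger_gap: -0.003
grasp_force: 0.0
```

```bash
python3 -c "
from cell import sensors
s=sensors.observe();print({k:s[k] for k in('t','joints','position','orientation')})"
```

```text
{'t': 6.65, 'joints': array([-110.07977476,    5.62625167,   72.70065898,   44.08091644,
          9.32703823,  106.69810296,  -30.36589432]), 'position': array([421.05933234, 293.03125503, 956.47110624]), 'orientation': array([149.38413492,  -3.26025653,  94.41060236])}
```

```bash
cat >go.py <<'E'
import sys,numpy as np
from scipy.spatial.transform import Rotation as Ro
from cell import sensors
P=np.array([522.8,268.0,0.2146])
def W(L):
    c,q=np.cos(P[2]),np.sin(P[2]);return np.array([P[0]+c*L[0]-q*L[1],P[1]+q*L[0]+c*L[1],L[2]])
s=sensors.observe();R=Ro.from_euler('xyz',s['orientation'],degrees=True).as_matrix();p=s['position']
Rc=Ro.from_euler('z',P[2]).as_matrix()
print('t',s['t'],'q',s['joints'].round(0),'F',s['wrist_force'].round(1))
print('tool axes in clamp (cols)\n',(Rc.T@R).round(3));print('tcp clamp',(Rc.T@(p-W((0,0,0)))).round(1))
for a in sys.argv[1:]:   # clamp x,y,z[,back along tool z]
    v=[float(k) for k in a.split(',')];b=v[3] if len(v)>3 else 0
    print(a,'dp',(R.T@(W(v[:3])-R[:,2]*b-p)/1000).round(4))
E
python3 go.py 5,70,105,250 5,70,105,100
```

```text
t 6.65 q [-110.    6.   73.   44.    9.  107.  -30.] F [-0.4 -0.6  1. ]
tool axes in clamp (cols)
 [[ 0.137  0.848  0.511]
 [ 0.989 -0.147 -0.021]
 [ 0.057  0.508 -0.859]]
tcp clamp [-94.1  46.1 956.5]
5,70,105,250 dp [-0.0112 -0.3524  0.5317]
5,70,105,100 dp [-0.0112 -0.3524  0.6817]
```

Lean is 31°, direction almost exactly clamp +x. Now I descend in front of the lamp.

Call:
{"name": "play_rows", "arguments": {
  "jaw": [0,0,0,0,0,0,0],
  "dp": [
    [-0.001,-0.025,0.04],
    [-0.002,-0.05,0.08],
    [-0.003,-0.08,0.12],
    [-0.004,-0.105,0.16],
    [-0.005,-0.13,0.2],
    [-0.006,-0.16,0.24],
    [-0.006,-0.16,0.24]
  ],
  "yaw": [0,0,0,0,0,0,0]
}}

```text
t: 7.52
position: [404.0, 301.3, 665.0]
orientation: [149.6, -3.0, 94.6]
wrist_force: [0.7, -1.3, 0.9]
finger_gap: -0.001
grasp_force: 0.0
```

```bash
python3 go.py 5,70,105,250 5,70,105,100
```

```text
t 7.525 q [-122.  -18.   43.   96.   40.   86.  -74.] F [ 0.7 -1.3  0.9]
tool axes in clamp (cols)
 [[ 0.134  0.851  0.507]
 [ 0.99  -0.141 -0.024]
 [ 0.051  0.505 -0.862]]
tcp clamp [-109.    57.8  665. ]
5,70,105,250 dp [-0.0015 -0.1875  0.29  ]
5,70,105,100 dp [-0.0015 -0.1875  0.44  ]
```

The shoulder has flipped (j1 −122, j2 near its lower limit). I'll unwind it by sweeping right and out at height, then come back.

Call:
{"name": "play_rows", "arguments": {
  "jaw": [0,0,0,0,0,0,0,0,0,0,0,0],
  "dp": [
    [-0.045,0.01,0.0],
    [-0.09,0.02,0.01],
    [-0.135,0.03,0.015],
    [-0.18,0.04,0.02],
    [-0.225,0.05,0.03],
    [-0.27,0.065,0.04],
    [-0.315,0.08,0.05],
    [-0.36,0.1,0.06],
    [-0.405,0.115,0.07],
    [-0.45,0.13,0.075],
    [-0.45,0.13,0.075],
    [-0.45,0.13,0.075]
  ],
  "yaw": [0,0,0,0,0,0,0,0,0,0,0,0]
}}

```text
t: 9.02
position: [590.3, -132.0, 645.8]
orientation: [149.4, -3.2, 94.7]
wrist_force: [-0.1, 1.4, -0.8]
finger_gap: 0.002
grasp_force: 0.0
```

```bash
python3 go.py 5,70,105,250
```

```text
t 9.025 q [-78. -19.  68.  92.  17.  64.  -6.] F [-0.1  1.4 -0.8]
tool axes in clamp (cols)
 [[ 0.132  0.849  0.512]
 [ 0.99  -0.143 -0.02 ]
 [ 0.056  0.509 -0.859]]
tcp clamp [ -19.2 -405.2  645.8]
5,70,105,250 dp [ 0.4431 -0.3224  0.2176]
```

Call:
{"name": "play_rows", "arguments": {
  "jaw": [0,0,0,0,0,0,0,0],
  "dp": [
    [0,0,0.045],
    [0,0,0.09],
    [0,0,0.135],
    [0,0,0.18],
    [0,0,0.225],
    [0,0,0.27],
    [0,0,0.27],
    [0,0,0.27]
  ],
  "yaw": [0,0,0,0,0,0,0,0]
}}

```text
t: 10.02
position: [594.4, -78.5, 481.1]
orientation: [147.9, -2.4, 94.2]
wrist_force: [0.0, -0.3, -0.1]
finger_gap: 0.001
grasp_force: 0.0
```

```bash
python3 go.py 5,70,105,250
```

```text
t 10.025 q [-87. -20.  74. 113.  29.  42. -21.] F [ 0.  -0.3 -0.1]
tool axes in clamp (cols)
 [[ 0.141  0.835  0.531]
 [ 0.989 -0.142 -0.039]
 [ 0.043  0.531 -0.846]]
tcp clamp [  -3.8 -353.8  481.1]
5,70,105,250 dp [ 0.4044 -0.2525  0.0564]
```

```bash
python3 - <<'E'
import numpy as np
from fit import proj,least_squares
def line(n,a,b,P):
    q=proj(n,[P,[P[0],P[1]+100,P[2]]]);a,b=np.float64(a),np.float64(b);t=(b-a)/np.linalg.norm(b-a);nn=np.array([-t[1],t[0]]);return (q-a)@nn
g=least_squares(lambda v:np.r_[line("scene",(0,100),(230,65),[v[0],300,v[1]]),line("side",(300,85),(480,165),[v[0],100,v[1]])],[900,350],x_scale=100)
print(g.x,g.fun)
# FK fit
from scipy.spatial.transform import Rotation as Ro
S=[([-4.395,34.337,-.143,91.639,.103,54.024,-4.572],[725,0,231.3]),([-34.553,7.266,35.7,63.773,-4.526,106.687,-.642],[519.1,0,754.4]),([-54.352,1.435,50.386,84.793,-.637,86.662,-4.02],[519,.7,640.2]),([-46.445,4.807,47.588,57.476,-4.03,106.679,-.945],[515.4,-.7,826.9]),([-68.788,3.452,72.192,47.119,-5.248,106.663,.511],[508.9,-.1,929.4]),([-110.08,5.626,72.7,44.08,9.327,106.698,-30.366],[421.1,293,956.5])]
def fk(q,v):
    d1,d3,a3,d5,a5,a6,d7=v;p=np.zeros(3);R=np.eye(3);r=lambda ax,x:Ro.from_euler(ax,x,degrees=True).as_matrix()
    R=r('z',q[0]);p=p+R@[0,0,d1];R=R@r('y',q[1])@r('z',q[2]);p=p+R@[a3,0,d3];R=R@r('y',q[3]);p=p+R@[a5,0,d5];R=R@r('z',q[4])@r('y',q[5]);p=p+R@[a6,0,d7];R=R@r('z',q[6]);return p,R
h=least_squares(lambda v:np.concatenate([fk(q,v)[0]-p for q,p in S]),[300,350,0,350,0,0,250],x_scale=100)
print(h.x.round(1),np.abs(h.fun).max());print(fk(S[0][0],h.x)[1].round(3))
E
```

```text
[745.52706745 455.67584639] [ 0.09262416 -0.08696791  0.37853223 -0.41298945]
[1376.4 -459.1 -160.2  552.4 -728.8 -217.6 1097.2] 365.56576728889786
[[-1.  0.  0.]
 [ 0.  1.  0.]
 [-0.  0. -1.]]
```

```bash
cat > fk.py <<'E'
import numpy as np
from scipy.optimize import least_squares
from scipy.spatial.transform import Rotation as Ro
S=[([-4.395,34.337,-.143,91.639,.103,54.024,-4.572],[725,0,231.3],(-180,0,90)),([-34.553,7.266,35.7,63.773,-4.526,106.687,-.642],[519.1,0,754.4],(176.43,-.05,90)),([-54.352,1.435,50.386,84.793,-.637,86.662,-4.02],[519,.7,640.2],(172.36,-.06,90.04)),([-46.445,4.807,47.588,57.476,-4.03,106.679,-.945],[515.4,-.7,826.9],(167.46,-.18,90)),([-68.788,3.452,72.192,47.119,-5.248,106.663,.511],[508.9,-.1,929.4],(154.9,-.41,90.59)),([-110.08,5.626,72.7,44.08,9.327,106.698,-30.366],[421.1,293,956.5],(149.38,-3.26,94.41))]
r=lambda ax,x:Ro.from_euler(ax,x,degrees=True).as_matrix()
def fk(q,v,full=False):
    d1,d3,a3,d5,a5,a6,d7,o2,o4,y1,y7=v;R=r('z',q[0]+y1);p=R@[0,0,d1];P=[p]
    R=R@r('y',q[1]+o2)@r('z',q[2]);p=p+R@[a3,0,d3];P.append(p);R=R@r('y',q[3]+o4);p=p+R@[a5,0,d5];P.append(p)
    R=R@r('z',q[4])@r('y',q[5]-o2-o4);p=p+R@[a6,0,d7];R=R@r('z',q[6]+y7);P.append(p);return (p,R,P) if full else (p,R)
def res(v):
    o=[]
    for q,p,e in S:
        a,R=fk(q,v);o+=[a-p,100*(R-Ro.from_euler('xyz',e,degrees=True).as_matrix()).ravel()]
    return np.concatenate(o)
def fit():
    best=None
    rng=np.random.default_rng(0)
    for i in range(40):
        x0=np.r_[300,400,0,400,0,0,250,0,0,0,rng.choice([0,90,-90,180])]+rng.normal(size=11)*np.r_[[100]*7,20,20,5,5]
        h=least_squares(res,x0,x_scale=np.r_[[100]*7,[10]*4])
        if best is None or h.cost<best.cost:best=h
    return best
if __name__=="__main__":
    h=fit();print(h.x.round(2),np.abs(h.fun).max(),h.cost);np.save("v.npy",h.x)
    for q,_,_ in S:print(np.round(fk(q,h.x,1)[2]).tolist())
E
python3 fk.py
```

```text
[1372.33 -134.14 -252.59  506.48 -679.42 -180.87 1273.82   -7.76   14.65
   16.05  105.96] 278.4716243584639 80804.58603113511
[[0.0, 0.0, 1372.0], [-280.0, -57.0, 1365.0], [536.0, 110.0, 1519.0], [714.0, 146.0, 245.0]]
[[0.0, 0.0, 1372.0], [-240.0, -75.0, 1236.0], [97.0, 33.0, 2006.0], [347.0, -2.0, 745.0]]
[[0.0, 0.0, 1372.0], [-235.0, -63.0, 1221.0], [310.0, 107.0, 1848.0], [616.0, 49.0, 599.0]]
[[0.0, 0.0, 1372.0], [-235.0, -78.0, 1230.0], [-10.0, 24.0, 2040.0], [413.0, 11.0, 825.0]]
[[0.0, 0.0, 1372.0], [-232.0, -92.0, 1233.0], [-152.0, -1.0, 2071.0], [478.0, 11.0, 950.0]]
[[0.0, 0.0, 1372.0], [-236.0, 87.0, 1235.0], [-159.0, 89.0, 2079.0], [497.0, 15.0, 975.0]]
```

```bash
python3 - <<'E'
import numpy as np,fk,itertools
S0=fk.S[:]
b=None
for s5,s7 in itertools.product((1,-1),(1,-1)):
    sg=np.array([-1,1,-1,1,s5,1,s7]);fk.S=[(np.array(q)*sg,p,e) for q,p,e in S0]
    for y7 in(0,90,-90,180):
        h=fk.least_squares(fk.res,[300,400,0,400,0,0,250,0,0,-4.4,y7],x_scale=np.r_[[100]*7,[10]*4])
        if b is None or h.cost<b[0]:b=(h.cost,sg,h.x,np.abs(h.fun).max())
print(b);np.savez("v.npz",sg=b[1],v=b[2])
for q in[q for q,_,_ in S0]+[[-87,-20,74,113,29,42,-21],[-78,-19,68,92,17,64,-6]]:print(np.round(fk.fk(np.array(q)*b[1],b[2],1)[2]).tolist())
E
```

```text
(np.float64(148.39185668663043), array([-1,  1, -1,  1, -1,  1, -1]), array([ 3.28923333e+02,  6.17235965e+02,  2.06967599e+01,  4.28098739e+02,
        9.26626108e+01, -3.28856466e+00,  3.39644697e+02,  9.91763568e-02,
       -1.23896099e+01, -4.50804174e+00,  8.58826082e+01]), np.float64(6.768681911889853))
[[0.0, 0.0, 329.0], [366.0, -1.0, 826.0], [721.0, -0.0, 569.0], [724.0, -0.0, 230.0]]
[[0.0, 0.0, 329.0], [89.0, 38.0, 939.0], [499.0, 10.0, 1091.0], [523.0, 6.0, 752.0]]
[[0.0, 0.0, 329.0], [31.0, 12.0, 946.0], [468.0, 9.0, 979.0], [517.0, 5.0, 643.0]]
[[0.0, 0.0, 329.0], [60.0, 33.0, 943.0], [441.0, 10.0, 1157.0], [518.0, 2.0, 826.0]]
[[0.0, 0.0, 329.0], [37.0, 32.0, 945.0], [362.0, 4.0, 1237.0], [509.0, -7.0, 931.0]]
[[0.0, 0.0, 329.0], [1.0, 71.0, 942.0], [248.0, 265.0, 1247.0], [421.0, 287.0, 956.0]]
[[0.0, 0.0, 329.0], [-7.0, -206.0, 911.0], [399.0, -95.0, 789.0], [583.0, -107.0, 504.0]]
[[0.0, 0.0, 329.0], [-36.0, -190.0, 915.0], [398.0, -152.0, 955.0], [574.0, -141.0, 665.0]]
```

The arm model now fits (j1, j3, j5, j7 reversed). I'll use it to find which joint configuration can take the leaning poses near the clamp.

```bash
cat >ik.py <<'E'
import numpy as np,fk
from scipy.optimize import least_squares
from scipy.spatial.transform import Rotation as Ro
z=np.load("v.npz");sg,v=z["sg"],z["v"]
lo=np.array([-147,-19,-73,7,-59,7,-150.]);hi=np.array([147,112,73,146,239,106,150.])
Rc=Ro.from_euler('z',.2146).as_matrix();O=np.array([522.8,268,0])
F=lambda q:fk.fk(q*sg,v)
def pose(c,lean,az=0,yaw=0):   # clamp coords; fingers down and +x
    a=np.radians(lean);zt=np.array([np.sin(a)*np.cos(np.radians(az)),np.sin(a)*np.sin(np.radians(az)),-np.cos(a)])
    x=np.array([0,1,0.]);x-=zt*(x@zt);x/=np.linalg.norm(x);R=np.c_[x,np.cross(zt,x),zt]
    return O+Rc@np.array(c,float),Rc@R@Ro.from_euler('z',yaw,degrees=True).as_matrix()
def solve(p,R,q0,w=0.):
    f=lambda q:np.r_[(F(q)[0]-p)/5,(F(q)[1]-R).ravel()*60,w*(q-q0)/100]
    q0=np.clip(q0,lo+.5,hi-.5);h=least_squares(f,q0,bounds=(lo,hi),x_scale=30);return h.x,h.cost
if __name__=="__main__":
    rng=np.random.default_rng(1)
    for lean in(25,30,36):
      for yaw in(0,90,180,-90):
        for nm,c in(("knob",(5,70,105)),("grip",(5,-100,70))):
            p,R=pose(c,lean,0,yaw);ok=[]
            for i in range(40):
                q,k=solve(p,R,rng.uniform(lo,hi))
                if k<.5 and not any(np.abs(q-o).max()<15 for o in ok):ok.append(q.round())
            print(lean,yaw,nm,len(ok),*[o.astype(int).tolist() for o in ok[:4]])
E
time python3 ik.py
```

```text
25 0 knob 3 [-34, 34, -14, 130, 74, 7, -100] [-21, 37, -31, 130, 82, 17, -105] [-6, 47, -56, 130, 90, 36, -107]
25 0 grip 2 [5, 43, -40, 137, 106, 16, -109] [16, 52, -58, 137, 104, 31, -102]
25 90 knob 0
25 90 grip 1 [-5, 39, -25, 138, 114, 7, 150]
25 180 knob 3 [-30, 35, -19, 130, 77, 10, 78] [0, 55, -69, 130, 94, 48, 74] [-9, 44, -51, 130, 88, 31, 73]
25 180 grip 3 [-3, 39, -27, 137, 110, 8, 64] [17, 54, -60, 137, 104, 34, 79] [7, 44, -43, 137, 105, 19, 72]
25 -90 knob 4 [-12, 42, -46, 130, 87, 27, -17] [-33, 34, -15, 130, 74, 8, -10] [1, 58, -72, 130, 95, 51, -16] [-22, 37, -30, 130, 81, 16, -15]
25 -90 grip 3 [17, 55, -62, 137, 104, 35, -11] [-1, 40, -30, 137, 109, 10, -24] [9, 46, -46, 137, 105, 21, -16]
30 0 knob 4 [-7, 48, -56, 133, 100, 39, -117] [0, 59, -72, 133, 103, 55, -113] [-29, 36, -22, 133, 98, 14, -123] [-17, 41, -40, 133, 98, 26, -120]
30 0 grip 4 [3, 44, -38, 141, 124, 20, -126] [14, 53, -56, 141, 116, 34, -114] [-59, 50, 51, 141, 239, 23, 99] [-49, 43, 35, 141, 226, 12, 116]
30 90 knob 2 [-16, 41, -41, 133, 98, 26, 150] [-28, 36, -24, 133, 98, 15, 147]
30 90 grip 
[... 1111 characters left out ...]
05, 20, 47] [-63, 58, 59, 145, 228, 36, 14] [-8, 43, -23, 145, 149, 22, 115] [-55, 50, 44, 145, 217, 25, 30]
36 180 knob 4 [-5, 56, -65, 137, 111, 53, 56] [-40, 36, -9, 137, 120, 13, 30] [-19, 42, -39, 137, 112, 31, 45] [-87, 52, 58, 137, 239, 12, -104]
36 180 grip 8 [10, 53, -51, 145, 131, 37, 51] [-2, 45, -31, 145, 142, 26, 34] [-31, 41, 9, 145, 181, 16, -15] [-45, 44, 29, 145, 203, 19, -41]
36 -90 knob 3 [-21, 41, -36, 137, 112, 29, -46] [-10, 49, -54, 137, 111, 43, -39] [-44, 36, -5, 137, 122, 11, -63]
36 -90 grip 6 [-11, 42, -19, 145, 152, 21, -69] [6, 49, -43, 145, 135, 32, -45] [-25, 41, 0, 145, 171, 17, -93] [-37, 42, 18, 145, 191, 17, -116]
real	0m17.740s
user	0m18.174s
sys	0m0.055s
```

```bash
nproc; cat >plan.py <<'E'
import numpy as np,sys
from multiprocessing import Pool
from sim import call,F,Ro,LO,HI
from ik import Rc,O
import fk
from ik import sg,v
def mv(q,p,yaw=0,log=None):      # to world p, yaw about tool z
    a,B=F(q);d=B.T@(np.array(p,float)-a)/1000;n=max(2,int(np.ceil(max(np.linalg.norm(d)/.05,abs(yaw)/.16))))
    if log is not None:log.append((d.round(3),round(yaw,2),n))
    ks=list(range(1,n+1))+[n]*2
    while ks:
        c=ks[:12];ks=ks[12:];a2,B2=F(q)
        rows=[B2.T@(a+B@d*1000*k/n-a2)/1000 for k in c]
        y0=yaw*(n-max(0,n-c[0]+1))/n
        q=call(q,rows,[yaw*k/n-y0 for k in c])
    return q
def tgt(q,c,back):
    return O+Rc@np.array(c,float)-F(q)[1][:,2]*back
def final(q,log=None):
    qs=[];cost=0
    for c,b in(((5,70,105),250),((5,70,105),0),((5,-25,105),0),((5,-25,105),130),((5,-85,70),130),((5,-85,70),0),((5,-160,70),0)):
        t=tgt(q,c,b);q=mv(q,t,0,log);cost+=np.linalg.norm(F(q)[0]-t);qs.append(q)
    z=Rc.T@F(q)[1][:,2];lean=np.degrees(np.arccos(-z[2]));az=np.degrees(np.arctan2(z[1],z[0]))
    cost+=10*max(0,26-lean)+10*max(0,lean-40)+3*max(0,abs(az)-15)
    return cost,qs,lean,az
def run(a):
    q0,W=a;q=q0
    try:
        for p,y in W:
            q=mv(q,p,y);P=fk.fk(q*sg,v,1)[2]
            if min(P[1][2],P[2][2])<350 or P[3][0]>680 or P[3][2]<400:return 9e9,W
        return final(q)[0],W
    except Exception as e:return 9e9,W
if __name__=="__main__":
    from cell import sensors
    q0=np.array(sensors.observe()["joints"]);np.save("q0.npy",q0)
    rng=np.random.default_rng(int(sys.argv[1]));J=[]
    for i in range(700):
        n=rng.integers(1,4);J.append((q0,[(rng.uniform([330,-500,430],[660,450,900]),float(rng.choice([0,0,-1.6,1.6,-.8,.8]))) for _ in range(n)]))
    with Pool() as po:R=sorted(po.imap_unordered(run,J,chunksize=4),key=lambda r:r[0])
    import pickle;pickle.dump(R[:10],open("plan.pkl","wb"))
    for c,W in R[:6]:print(round(c,1),[(p.round().tolist(),y) for p,y in W])
    q=q0
    for p,y in R[0][1]:q=mv(q,p,y);print('wp',q.round())
    c,qs,l,az=final(q);print(l,az);print(np.round(qs))
E
export OPENBLAS_NUM_THREADS=1; time timeout 500 python3 plan.py 0
```

```text
4
1.2 [([343.0, -316.0, 874.0], -1.6), ([384.0, 309.0, 816.0], -0.8), ([484.0, 283.0, 750.0], -1.6)]
2.6 [([590.0, 139.0, 557.0], -1.6), ([360.0, 30.0, 529.0], 0.0), ([469.0, 223.0, 715.0], -1.6)]
2.8 [([622.0, 157.0, 473.0], 0.0), ([643.0, 5.0, 496.0], -1.6)]
2.9 [([369.0, -65.0, 538.0], -0.8), ([612.0, -78.0, 873.0], 0.8)]
3.3 [([594.0, 400.0, 538.0], 0.0), ([369.0, -94.0, 660.0], -0.8), ([462.0, 299.0, 881.0], -0.8)]
3.3 [([560.0, 448.0, 814.0], -1.6), ([359.0, -178.0, 748.0], 0.0)]
wp [-38. -20.  54.  66.   6.  94. 111.]
wp [-16.  -6. -38.  74.  23.  91.  89.]
wp [-85.  -8.  25.  81.  32.  84. 149.]
34.86702728505706 -14.188028923116663
[[-86.  10.  22. 133.  43.  29. 102.]
 [-60.  37.  12. 133.  91.   6.  60.]
 [-45.  35.   6. 138. 118.   7.  42.]
 [-54.  19.   8. 142.  77.   9.  80.]
 [-44.  23.   6. 147. 110.   6.  53.]
 [-29.  40.  -5. 141. 135.  16.  34.]
 [-17.  40.  -7. 143. 147.  17.  32.]]
real	1m2.023s
user	4m4.856s
sys	0m0.107s
```

```bash
export OPENBLAS_NUM_THREADS=1; python3 - <<'E'
import pickle,numpy as np
from plan import *
q0=np.load("q0.npy")
for c,W in pickle.load(open("plan.pkl","rb"))[:10]:
    q=q0;T=[];log=[]
    for p,y in W:q=mv(q,p,y,log);T.append(q)
    c,qs,l,az=final(q,log)
    print(round(c,1),round(l),round(az),'rows',sum(x[2]+1 for x in log),[(p.round().astype(int).tolist(),y) for p,y in W]);print([t.round().astype(int).tolist() for t in T],'|',[t.round().astype(int).tolist() for t in np.array(qs)[[0,1,2,5,6]]])
E
```

```text
1.2 35 -14 rows 71 [([343, -316, 874], -1.6), ([384, 309, 816], -0.8), ([484, 283, 750], -1.6)]
[[-38, -20, 54, 66, 6, 94, 111], [-16, -6, -38, 74, 23, 91, 89], [-85, -8, 25, 81, 32, 84, 149]] | [[-86, 10, 22, 133, 43, 29, 102], [-60, 37, 12, 133, 91, 6, 60], [-45, 35, 6, 138, 118, 7, 42], [-29, 40, -5, 141, 135, 16, 34], [-17, 40, -7, 143, 147, 17, 32]]
2.6 32 -16 rows 63 [([590, 139, 557], -1.6), ([360, 30, 529], 0.0), ([469, 223, 715], -1.6)]
[[-122, -20, 74, 105, 43, 59, 38], [-33, -20, 9, 122, 17, 49, 61], [-53, -8, 8, 90, 23, 74, 140]] | [[-62, 9, -4, 130, 42, 34, 89], [-58, 36, 10, 131, 76, 6, 59], [-42, 34, 3, 136, 102, 6, 43], [-26, 39, -8, 139, 123, 13, 29], [-14, 39, -11, 141, 136, 12, 27]]
2.8 33 -16 rows 53 [([622, 157, 473], 0.0), ([643, 5, 496], -1.6)]
[[-121, -20, 74, 114, 46, 52, -59], [-102, -20, 74, 112, 37, 46, 53]] | [[-109, 14, 51, 131, 29, 26, 9], [-59, 36, 12, 131, 80, 6, -38], [-44, 35, 5, 137, 108, 6, -55], [-28, 39, -6, 140, 127, 14, -67], [-16, 39, -9, 142, 140, 14, -70]]
2.9 32 -16 rows 55 [([369, -65, 538], -0.8), ([612, -78, 873], 0.8)]
[[-9, -20, 13, 1
[... 1434 characters left out ...]
, -6, 50, 71]] | [[-24, 13, -49, 130, 52, 42, -59], [-27, 40, -33, 131, 90, 31, -85], [-19, 38, -30, 137, 100, 25, -88], [-12, 42, -29, 140, 115, 25, -96], [-3, 42, -27, 141, 125, 22, -97]]
3.8 33 -16 rows 39 [([401, -46, 561], 0.0)]
[[-20, -20, 17, 119, 7, 48, -7]] | [[-31, 12, -41, 130, 51, 40, -104], [-32, 38, -26, 131, 89, 27, -132], [-24, 36, -22, 137, 101, 21, -137], [-17, 41, -22, 140, 118, 22, -147], [-7, 41, -22, 142, 129, 19, -148]]
3.9 33 -16 rows 38 [([628, 104, 463], 0.0)]
[[-114, -20, 74, 115, 44, 48, -54]] | [[-119, 18, 66, 130, 17, 24, -71], [-59, 36, 11, 131, 77, 6, -126], [-44, 35, 4, 137, 105, 6, -144], [-22, 40, -15, 140, 121, 18, -151], [-9, 40, -19, 142, 131, 18, -151]]
```

Simply retracting towards the base at mid height unwinds the arm. I'll do that with a turn to free joint 7.

```bash
export OPENBLAS_NUM_THREADS=1; cat >nx.py <<'E'
import sys,numpy as np
from plan import *
from cell import sensors
# args: world x,y,z,yaw ; prints real-frame dp and predicted final
s=sensors.observe();q=np.array(s["joints"]);R=Ro.from_euler('xyz',s['orientation'],degrees=True).as_matrix()
p=np.array([float(k) for k in sys.argv[1].split(',')])
print('dp',(R.T@(p[:3]-s['position'])/1000).round(3),'q',q.round())
q=mv(q,p[:3],p[3]);print('pred',q.round(),F(q)[0].round())
c,qs,l,az=final(q);print(round(c,1),l,az);print(np.round(qs))
E
for y in 0 -0.8 -1.4; do python3 nx.py 390,-50,550,$y;done
```

```text
dp [ 0.046 -0.135 -0.164] q [-87. -20.  74. 113.  29.  42. -21.]
pred [ -9. -20.  10. 121.   3.  47.  -2.] [424. -63. 547.]
4.8 32.13717748242783 -16.529578293292698
[[ -18.   15.  -56.  130.   54.   45. -107.]
 [ -23.   42.  -39.  131.   91.   36. -131.]
 [ -14.   40.  -37.  136.  100.   30. -132.]
 [ -13.   24.  -44.  139.   76.   30. -117.]
 [  -9.   26.  -39.  144.   91.   25. -125.]
 [  -8.   44.  -35.  140.  113.   29. -139.]
 [   1.   43.  -33.  141.  122.   25. -139.]]
dp [ 0.046 -0.135 -0.164] q [-87. -20.  74. 113.  29.  42. -21.]
pred [ -9. -20.  10. 121.   3.  47.  36.] [424. -64. 547.]
4.2 32.232967561096515 -16.339710870887966
[[ -18.   15.  -57.  130.   55.   45.  -70.]
 [ -23.   42.  -40.  131.   91.   36.  -94.]
 [ -14.   40.  -37.  137.  100.   30.  -95.]
 [ -13.   24.  -45.  139.   77.   30.  -80.]
 [  -8.   27.  -40.  144.   91.   25.  -89.]
 [  -8.   44.  -35.  140.  114.   30. -102.]
 [   2.   44.  -34.  141.  122.   26. -101.]]
dp [ 0.046 -0.135 -0.164] q [-87. -20.  74. 113.  29.  42. -21.]
pred [  3. -20.   2. 121.  -2.  47.  83.] [418. -55. 544.]
5.5 31.60340724490414 -16.757124935186912
[[-15.  16. -61. 129.  55.  47. -27.]
 [-21.  43. -42. 130.  91.  38. -49.]
 [-12.  41. -40. 136.  99.  32. -50.]
 [-10.  25. -48. 138.  76.  32. -36.]
 [ -6.  27. -43. 143.  89.  27. -43.]
 [ -6.  45. -38. 139. 112.  31. -56.]
 [  3.  44. -36. 141. 119.  26. -55.]]
```

Call:
{"name": "play_rows", "arguments": {
  "jaw": [0,0,0,0,0,0,0,0,0,0,0,0],
  "dp": [
    [0.005,-0.015,-0.018],
    [0.01,-0.03,-0.036],
    [0.015,-0.045,-0.055],
    [0.02,-0.06,-0.073],
    [0.026,-0.075,-0.09],
    [0.031,-0.09,-0.11],
    [0.036,-0.105,-0.128],
    [0.041,-0.12,-0.146],
    [0.046,-0.135,-0.164],
    [0.046,-0.135,-0.164],
    [0.046,-0.135,-0.164],
    [0.046,-0.135,-0.164]
  ],
  "yaw": [-0.15,-0.3,-0.45,-0.6,-0.78,-0.93,-1.09,-1.25,-1.4,-1.4,-1.4,-1.4]
}}

```text
t: 11.52
position: [390.6, -50.8, 550.3]
orientation: [171.1, 31.0, 171.0]
wrist_force: [0.1, 0.9, -1.0]
finger_gap: -0.001
grasp_force: 0.0
```

```bash
export OPENBLAS_NUM_THREADS=1; python3 go.py 5,70,105,250; python3 nx.py 420,0,560,0; python3 nx.py 400,80,600,0; python3 -c "
import numpy as np;from plan import *;from cell import sensors
print(np.round(final(np.array(sensors.observe()['joints']))[1]))"
```

```text
t 11.525 q [ -1. -20.   4. 118.  -6.  50.  88.] F [ 0.1  0.9 -1. ]
tool axes in clamp (cols)
 [[-0.799  0.284  0.531]
 [ 0.311  0.95  -0.04 ]
 [-0.515  0.133 -0.847]]
tcp clamp [-197.1 -283.4  550.3]
5,70,105,250 dp [0.1779 0.3336 0.2201]
dp [-0.023  0.054  0.011] q [ -1. -20.   4. 118.  -6.  50.  88.]
pred [ -1. -20.  -0. 119.  -5.  49.  85.] [426.  -0. 559.]
0.2 32.15934283042708 -7.5720063592818905
[[ -7.  12. -62. 134.  54.  36. -19.]
 [-18.  42. -42. 133.  98.  33. -49.]
 [ -8.  41. -41. 138. 108.  28. -50.]
 [ -6.  23. -46. 142.  83.  23. -34.]
 [ -1.  26. -42. 146. 100.  20. -44.]
 [ -1.  46. -39. 141. 121.  29. -55.]
 [  8.  45. -38. 142. 128.  24. -54.]]
dp [-0.016  0.137 -0.027] q [ -1. -20.   4. 118.  -6.  50.  88.]
pred [-21. -20.  -0. 114.   7.  55.  63.] [420.  86. 598.]
0.2 31.928769260413763 -7.757072074074098
[[-27.   8. -38. 134.  48.  31. -13.]
 [-32.  37. -23. 133.  95.  20. -51.]
 [-22.  36. -21. 138. 110.  15. -57.]
 [-25.  18. -22. 142.  77.  13. -29.]
 [-20.  22. -17. 146. 103.   8. -48.]
 [-13.  41. -23. 141. 127.  18. -66.]
 [ -2.  41. -23. 142. 138.  16. -67.]]
[[ -9.  11. -61. 134.  54.  36. -19.]
 [-19.  42. -41. 133.  98.  33. -49.]
 [ -9.  40. -39. 139. 108.  27. -51.]
 [ -8.  22. -45. 142.  83.  22. -34.]
 [ -2.  26. -41. 146. 101.  19. -45.]
 [ -2.  45. -38. 141. 121.  28. -56.]
 [  8.  45. -37. 142. 129.  24. -55.]]
```

Call:
{"name": "play_rows", "arguments": {
  "jaw": [0,0,0,0,0,0,0,0,0,0,0,0],
  "dp": [
    [0.018,0.033,0.022],
    [0.036,0.067,0.044],
    [0.054,0.1,0.066],
    [0.072,0.134,0.088],
    [0.089,0.167,0.11],
    [0.107,0.2,0.132],
    [0.125,0.234,0.154],
    [0.143,0.267,0.176],
    [0.16,0.3,0.198],
    [0.178,0.334,0.22],
    [0.178,0.334,0.22],
    [0.178,0.334,0.22]
  ],
  "yaw": [0,0,0,0,0,0,0,0,0,0,0,0]
}}

```text
t: 13.02
position: [376.7, 325.8, 314.3]
orientation: [171.0, 30.7, 171.7]
wrist_force: [-0.5, 0.6, -1.1]
finger_gap: -0.002
grasp_force: 0.0
```

```bash
python3 go.py 5,70,105,100 5,70,105; python3 - <<'E'
from cell import sensors,optics
import cv2,pickle
s=sensors.observe();c=optics.camera("wrist");pickle.dump((s,c),open("w1.pkl","wb"))
a=c["image"];b=optics.camera("side")["image"][110:302,150:406]
cv2.imwrite("pics/w1.png",cv2.resize(cv2.vconcat([cv2.resize(a,(400,300)),cv2.resize(b,(400,300))]),(400,600)))
E
```

```text
t 13.025 q [ -6.  16. -69. 130.  64.  49. -35.] F [-0.5  0.6 -1.1]
tool axes in clamp (cols)
 [[-0.805  0.272  0.528]
 [ 0.302  0.953 -0.031]
 [-0.511  0.135 -0.849]]
tcp clamp [-130.4   87.6  314.3]
5,70,105,100 dp [-0.0073 -0.0082  0.1496]
5,70,105 dp [-0.0073 -0.0082  0.2496]
```

View pics/w1.png

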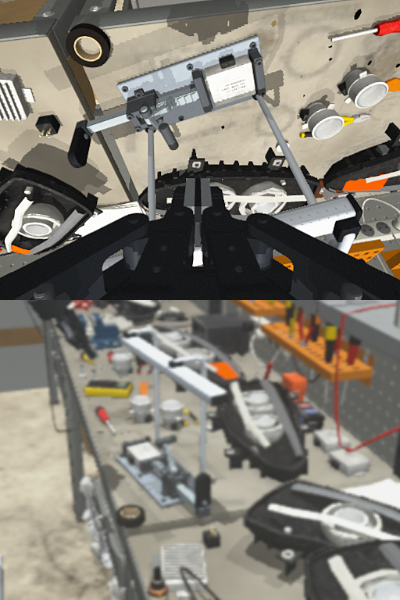

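The wrist view (shown at 400 x 300) has the knob from about (160,127) to (173,147), grip top near (77,158), tape at (88,45). The arm is in front of the lamp and clear of it. I'll check the clamp fit by projecting it into this view.

```bash
python3 - <<'E'
import cv2,pickle,numpy as np
from scipy.spatial.transform import Rotation as Ro
from fit import W
s,c=pickle.load(open("w1.pkl","rb"));M=c["mount"]
R=Ro.from_euler('xyz',s['orientation'],degrees=True).as_matrix()
P=np.array([522.8,268.0,.2146])
im=c["image"][60:300,60:360];k=2.5;im=cv2.resize(im,None,fx=k,fy=k,interpolation=cv2.INTER_CUBIC)
def pj(p):
    Rw=R@M[:3,:3];t=R@M[:3,3]+s['position'];q=c["mtx"]@(Rw.T@(p-t));return q[:2]/q[2]
for n,L in dict(k0=(-24,31,121),k1=(24,31,121),g0=(-17,-124,120),g1=(17,-124,120),b0=(-48,-40,12),b1=(-48,210,12),piv=(0,0,63)).items():
    u=pj(W(P,L));v=(u-[60,60]+.5)*k-.5;cv2.drawMarker(im,tuple(int(round(a)) for a in v),(0,0,255),cv2.MARKER_CROSS,16,1);print(n,u.round(1),v.round())
cv2.imwrite("pics/w1c.png",im)
E
```

```text
k0 [206.5 162.7] [367. 257.]
k1 [220.9 189.1] [403. 324.]
g0 [ 88.5 203.4] [ 72. 359.]
g1 [105.4 219.1] [114. 399.]
b0 [146.8 111.1] [218. 128.]
b1 [330.   49.5] [676. -26.]
piv [189.6 152.5] [325. 232.]
```

View pics/w1c.png

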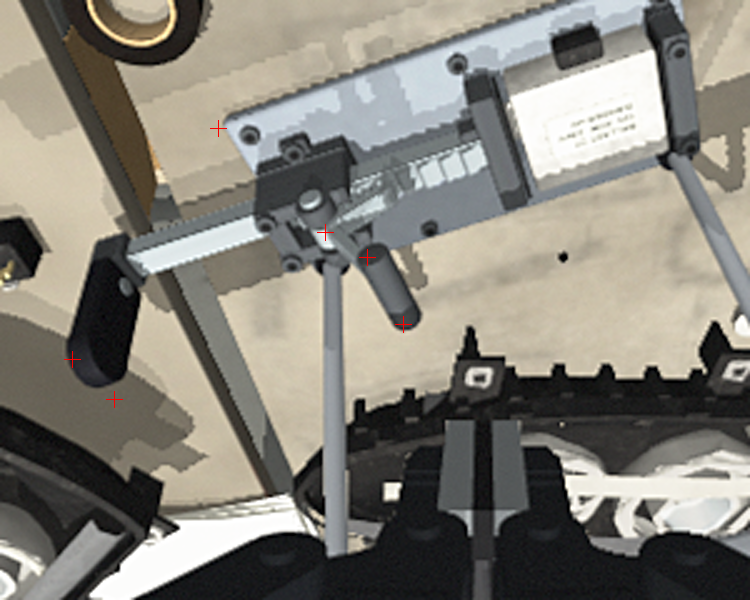

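The projection agrees within about 4 mm (knob slightly further to +y, about 35 mm). I'll start behind it at y 72, going in along the finger axis.

Call:
{"name": "play_rows", "arguments": {
  "jaw": [0,0,0,0,0,0],
  "dp": [
    [-0.005,-0.006,0.03],
    [-0.007,-0.006,0.06],
    [-0.007,-0.006,0.09],
    [-0.007,-0.006,0.12],
    [-0.007,-0.006,0.15],
    [-0.007,-0.006,0.15]
  ],
  "yaw": [0,0,0,0,0,0]
}}

```text
t: 13.88
position: [465.0, 322.0, 191.6]
orientation: [171.2, 31.0, 171.1]
wrist_force: [-0.6, -0.1, 0.5]
finger_gap: 0.0
grasp_force: 0.0
```

```bash
python3 go.py 5,72,105 5,-35,105
```

```text
t 13.875 q [-12.  33. -58. 133.  90.  52. -53.] F [-0.6 -0.1  0.5]
tool axes in clamp (cols)
 [[-0.799  0.284  0.529]
 [ 0.31   0.95  -0.042]
 [-0.515  0.13  -0.847]]
tcp clamp [-45.   65.1 191.6]
5,72,105 dp [0.0068 0.0095 0.0995]
5,-35,105 dp [-0.0264 -0.0922  0.104 ]
```

Clear, no force. Now in to the knob and sweep −y.

Call:
{"name": "play_rows", "arguments": {
  "jaw": [0,0,0,0],
  "dp": [
    [0.007,0.01,0.03],
    [0.007,0.01,0.065],
    [0.007,0.01,0.099],
    [0.007,0.01,0.099]
  ],
  "yaw": [0,0,0,0]
}}

```text
t: 14.38
position: [511.7, 340.9, 106.2]
orientation: [171.2, 31.0, 171.1]
wrist_force: [-0.3, -0.8, 0.2]
finger_gap: 0.001
grasp_force: 0.0
```

```bash
python3 go.py 5,72,105 5,-35,107
```

```text
t 14.375 q [-15.  44. -53. 131. 102.  56. -60.] F [-0.3 -0.8  0.2]
tool axes in clamp (cols)
 [[-0.799  0.284  0.53 ]
 [ 0.31   0.95  -0.041]
 [-0.515  0.131 -0.847]]
tcp clamp [  4.7  73.6 106.2]
5,72,105 dp [-0.0002 -0.0015  0.0012]
5,-35,107 dp [-0.0343 -0.1029  0.0039]
```

Call:
{"name": "play_rows", "arguments": {
  "jaw": [0,0,0,0,0,0,0,0,0,0],
  "dp": [
    [-0.003,-0.009,0],
    [-0.006,-0.018,0],
    [-0.009,-0.027,0.001],
    [-0.012,-0.036,0.001],
    [-0.015,-0.045,0.001],
    [-0.018,-0.054,0.002],
    [-0.021,-0.063,0.002],
    [-0.024,-0.072,0.003],
    [-0.026,-0.076,0.003],
    [-0.026,-0.076,0.003]
  ],
  "yaw": [0,0,0,0,0,0,0,0,0,0]
}}

```text
t: 15.62
position: [529.5, 263.4, 107.0]
orientation: [171.1, 31.0, 171.2]
wrist_force: [0.6, -0.3, 0.1]
finger_gap: 0.001
grasp_force: 0.0
```

```bash
python3 go.py 5,0,105,130; python3 - <<'E'
from cell import optics
import cv2
a=optics.camera("wrist")["image"];b=optics.camera("side")["image"][125:275,185:335]
cv2.imwrite("pics/p2.png",cv2.hconcat([cv2.resize(a,(400,300)),cv2.resize(b,(300,300),interpolation=cv2.INTER_CUBIC)]))
E
```

```text
t 15.625 q [ -6.  43. -52. 135. 108.  53. -59.] F [ 0.6 -0.3  0.1]
tool axes in clamp (cols)
 [[-0.799  0.282  0.531]
 [ 0.309  0.95  -0.04 ]
 [-0.516  0.132 -0.847]]
tcp clamp [  5.6  -5.9 107. ]
5,0,105,130 dp [ 0.0033  0.0052 -0.1288]
```

View pics/p2.png

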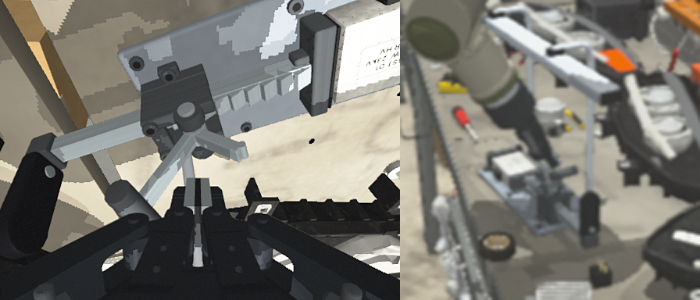

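The pawl lever now leans the other way, with its knob at (125,195) by the grip side and the tip lifted off the teeth at (240,150). No contact force. Withdraw and shift to the grip.

Call:
{"name": "play_rows", "arguments": {
  "jaw": [0,0,0,0,0],
  "dp": [
    [0.003,0.01,-0.035],
    [0.003,0.01,-0.07],
    [0.003,0.01,-0.105],
    [0.003,0.01,-0.13],
    [0.003,0.01,-0.13]
  ],
  "yaw": [0,0,0,0,0]
}}

```text
t: 16.35
position: [458.8, 265.2, 218.6]
orientation: [171.0, 31.2, 171.2]
wrist_force: [0.8, -0.2, -0.4]
finger_gap: 0.0
grasp_force: 0.0
```

```bash
python3 go.py 8,-88,85,130
```

```text
t 16.35 q [ -5.  26. -58. 137.  89.  45. -50.] F [ 0.8 -0.2 -0.4]
tool axes in clamp (cols)
 [[-0.798  0.28   0.534]
 [ 0.307  0.951 -0.038]
 [-0.518  0.134 -0.845]]
tcp clamp [-63.2  10.9 218.6]
8,-88,85,130 dp [-0.018  -0.0919  0.0247]
```

Call:
{"name": "play_rows", "arguments": {
  "jaw": [0,0,0,0,0],
  "dp": [
    [-0.005,-0.023,0.006],
    [-0.009,-0.046,0.012],
    [-0.014,-0.069,0.018],
    [-0.018,-0.092,0.024],
    [-0.018,-0.092,0.024]
  ],
  "yaw": [0,0,0,0,0]
}}

```text
t: 16.98
position: [480.3, 171.0, 192.1]
orientation: [171.2, 30.9, 171.1]
wrist_force: [-0.9, 0.7, -0.2]
finger_gap: -0.001
grasp_force: 0.0
```

```bash
export OPENBLAS_NUM_THREADS=1; python3 go.py 8,-88,85; python3 - <<'E'
from cell import optics
import cv2
cv2.imwrite("pics/p3.png",optics.camera("wrist")["image"])
E
```

```text
t 16.975 q [  6.  27. -56. 142. 103.  40. -52.] F [-0.9  0.7 -0.2]
tool axes in clamp (cols)
 [[-0.8    0.284  0.529]
 [ 0.31   0.95  -0.041]
 [-0.514  0.131 -0.848]]
tcp clamp [-62.2 -85.7 192.1]
8,-88,85 dp [-0.0018  0.0037  0.128 ]
```

View pics/p3.png

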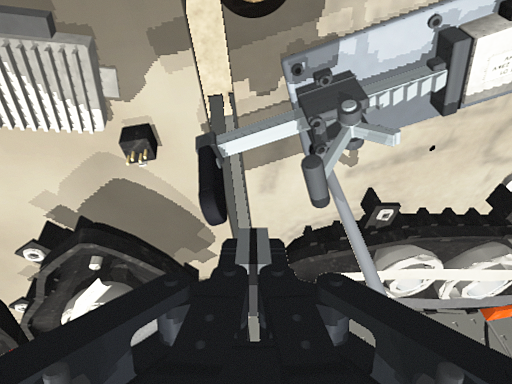

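The finger pair (tip at (252,235)) points into the gap between the grip (right edge about column 228) and the thrown lever's knob (315,180). I go in.

Call:
{"name": "play_rows", "arguments": {
  "jaw": [0,0,0,0,0,0],
  "dp": [
    [-0.001,0.002,0.03],
    [-0.001,0.002,0.06],
    [-0.001,0.002,0.09],
    [-0.001,0.002,0.115],
    [-0.001,0.002,0.128],
    [-0.001,0.002,0.128]
  ],
  "yaw": [0,0,0,0,0,0]
}}

```text
t: 17.77
position: [548.4, 185.0, 85.3]
orientation: [171.1, 31.0, 171.2]
wrist_force: [-0.5, -0.1, -0.3]
finger_gap: 0.003
grasp_force: 0.0
```

```bash
python3 go.py 8,-155,85 8,-162,85
```

```text
t 17.775 q [  4.  45. -52. 139. 118.  52. -59.] F [-0.5 -0.1 -0.3]
tool axes in clamp (cols)
 [[-0.8    0.281  0.53 ]
 [ 0.308  0.95  -0.038]
 [-0.514  0.133 -0.847]]
tcp clamp [  7.4 -86.5  85.3]
8,-155,85 dp [-0.0214 -0.065   0.0032]
8,-162,85 dp [-0.0236 -0.0716  0.0035]
```

Call:
{"name": "play_rows", "arguments": {
  "jaw": [0,0,0,0,0,0,0,0],
  "dp": [
    [-0.003,-0.009,0],
    [-0.006,-0.018,0.001],
    [-0.009,-0.027,0.001],
    [-0.012,-0.036,0.002],
    [-0.014,-0.044,0.002],
    [-0.017,-0.052,0.003],
    [-0.019,-0.058,0.003],
    [-0.019,-0.058,0.003]
  ],
  "yaw": [0,0,0,0,0,0,0,0]
}}

```text
t: 18.77
position: [562.3, 123.4, 85.4]
orientation: [171.2, 31.0, 171.1]
wrist_force: [0.8, 0.9, -0.3]
finger_gap: -0.002
grasp_force: 0.0
```

Call:
{"name": "play_rows", "arguments": {
  "jaw": [0,0,0],
  "dp": [
    [-0.001,-0.004,0],
    [-0.001,-0.004,0],
    [-0.001,-0.004,0]
  ],
  "yaw": [0,0,0]
}}

```text
t: 19.15
position: [562.6, 121.2, 85.5]
orientation: [171.1, 31.0, 171.2]
wrist_force: [0.8, 4.3, -2.3]
finger_gap: 0.001
grasp_force: 2.2
```

```bash
python3 go.py 8,-155,85 8,-160,85
```

```text
t 19.15 q [ 12.  45. -51. 140. 123.  48. -56.] F [ 0.8  4.3 -2.3]
tool axes in clamp (cols)
 [[-0.8    0.28   0.531]
 [ 0.308  0.951 -0.038]
 [-0.515  0.133 -0.847]]
tcp clamp [   7.6 -151.9   85.5]
8,-155,85 dp [-0.001  -0.0029  0.0007]
8,-160,85 dp [-0.0025 -0.0076  0.0009]
```

Call:
{"name": "play_rows", "arguments": {
  "jaw": [0,0,0,0],
  "dp": [
    [-0.001,-0.005,0],
    [-0.001,-0.005,0],
    [-0.001,-0.005,0],
    [-0.001,-0.005,0]
  ],
  "yaw": [0,0,0,0]
}}

```text
t: 19.65
position: [562.5, 120.8, 85.7]
orientation: [170.7, 30.9, 171.5]
wrist_force: [0.9, 18.8, -7.2]
finger_gap: -0.002
grasp_force: 8.7
```

```bash
python3 go.py; python3 - <<'E'
from cell import optics
import cv2
a=optics.camera("wrist")["image"];b=optics.camera("scene")["image"][120:270,155:305]
cv2.imwrite("pics/p4.png",cv2.hconcat([cv2.resize(a,(400,300)),cv2.resize(b,(300,300),interpolation=cv2.INTER_CUBIC)]))
E
```

```text
t 19.65 q [ 13.  45. -51. 140. 124.  47. -56.] F [ 0.9 18.8 -7.2]
tool axes in clamp (cols)
 [[-0.802  0.273  0.531]
 [ 0.305  0.952 -0.029]
 [-0.514  0.139 -0.847]]
tcp clamp [   7.5 -152.3   85.7]
```

View pics/p4.png

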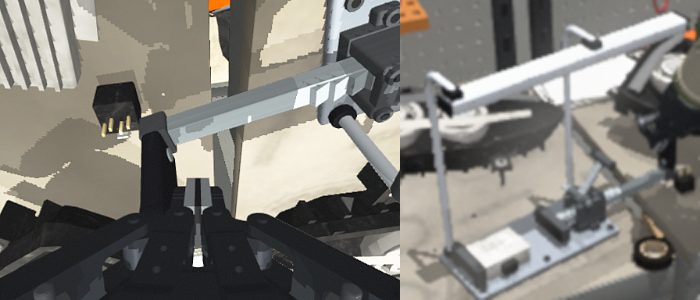

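At y −152 the force rises to 19 N without movement: the bar is on its stop. The picture shows the ballast in place and the lever thrown over. Back off and withdraw.

Call:
{"name": "play_rows", "arguments": {
  "jaw": [0,0,0,0,0,0,0,0,0],
  "dp": [
    [0.002,0.008,0],
    [0.005,0.017,0],
    [0.005,0.017,-0.03],
    [0.005,0.017,-0.06],
    [0.005,0.017,-0.1],
    [0.005,0.017,-0.14],
    [0.005,0.017,-0.17],
    [0.005,0.017,-0.17],
    [0.005,0.017,-0.17]
  ],
  "yaw": [0,0,0,0,0,0,0,0,0]
}}

```text
t: 20.88
position: [470.9, 119.7, 228.8]
orientation: [171.2, 31.1, 171.2]
wrist_force: [0.5, 0.1, 0.2]
finger_gap: 0.004
grasp_force: 0.0
```

```bash
python3 go.py; python3 - <<'E'
from cell import optics
import cv2
cv2.imwrite("pics/p5.png",optics.camera("wrist")["image"])
E
```

```text
t 20.875 q [ 15.  19. -54. 143. 101.  29. -44.] F [0.5 0.1 0.2]
tool axes in clamp (cols)
 [[-0.799  0.282  0.531]
 [ 0.309  0.95  -0.041]
 [-0.516  0.132 -0.846]]
tcp clamp [ -82.3 -133.8  228.8]
```

View pics/p5.png

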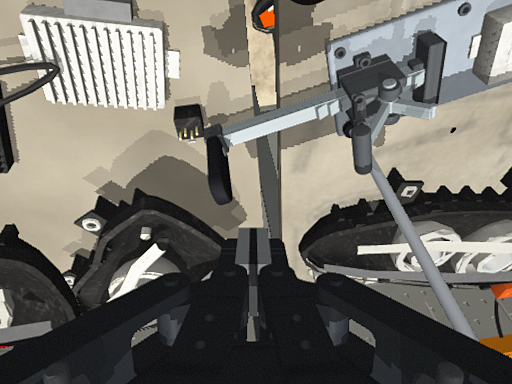

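The moving jaw (430,65) is drawn right up to the cheeks, the lever (362,150) is thrown over, relay and tape are untouched, and the arm is free with no force. Handing in.

```bash
python3 -c "
from cell import manip
print(manip.close_job())"
```

```text
the job is handed in; nothing more can be done
None
```

The clamp is open: the pawl is thrown over, the bar is against its stop, the ballast stayed in place, nothing else on the bench was visibly moved, and the job is handed in (no verdict was returned).

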